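Hold the recessed reset of a bench controller down with a stylus

TASK

Pull the service tray of the black bench controller fully open by its bar handle; then take the yellow-handled stylus out of its white stand, reach its steel tip through the red-ringed hole in the tray's grey panel and gently press the reset button below all the way down. Finish still gripping the stylus by its handle with the button held down and the tray open; leave the dispenser, flux jar and solder spool as they are.

Things in the scene. Friction and masses are not known exactly. Their poses are not given: they have to be found in the camera images.
- unit: black bench controller, a case 260 deep (x) x 240 wide (y) x 115 high (z), fixed to the bench; origin at the centre of its underside, its x axis points from its front (robot side) to its back. The service tray slides out of the upper half of its front.
- tray (a joint): service tray drawer: metres pulled out of the case, along the unit's -x direction; 0 = shut, 0.14 = fully open against its stop; it may start slightly open. Slides level with about 1.5 N of friction and stays where it is left. Its front panel is 226 wide and 53 high (top 107 above the bench, 8 below the top of the case).
- tray_handle (a point): centre of the tray's bar handle: a level round steel bar of 10 diameter and 110 long, parallel to the unit's y axis, 92 above the bench, its axis 40 in front of the tray's front panel (35 of clear gap behind it, open above and below; a post to the panel at each end)
- aperture (a point): centre of the round hole in the tray's grey cover panel, at the panel's top face (102 above the bench); hole diameter 14, panel 4 thick, a flat red ring of about 32 diameter round it. It lies on the tray's centre line, 107 behind the handle bar (67 behind the front of the front panel), moves with the tray and is hidden in the case until the tray is open.
- reset (a joint): red reset button straight below the hole: metres pressed down, 0 = released, 0.006 = bottom of its travel; the spring needs about 1.8 N to start and 6 N at the bottom, and pushes it back up when let go
- reset_top (a point): centre of the button's top face (20 diameter), 24 below the panel's top face when released; faces up
- stand: white fixed stylus stand, a block 70 x 70 x 60 high with one round vertical hole (9 diameter, 55 deep) in the middle of its top; origin at the centre of its underside
- stylus: stylus standing upright in the stand, tip down: yellow round handle 16 in diameter and 80 long with black bands, below it a steel shaft 6 in diameter and 50 long; about 50 g. Origin at the tip, z axis from the tip up along the handle. In the stand the shoulder of the handle rests on the stand's top, so the tip is 10 above the bench and the handle spans 60 to 140 above the bench.
- stylus_tip (a point): end of the stylus's steel shaft
- stylus_grip (a point): middle of the stylus's handle, 90 from the tip
- dispenser: bystander: round glass solvent dispenser with a steel pump top, 76 in diameter, 109 high, loose; origin at the centre of its underside
- flux_jar: bystander: small jar, 48 in diameter, 40 high, loose; origin at the centre of its underside
- spool: bystander: orange-flanged solder spool lying flat, 60 in diameter, 36 high, loose; origin at the centre of its underside
There are look-alikes about, which are no part of the job. Of the things that look like the stylus, the smallest one is meant. Leave any green look-alike of the stand alone.

How it is judged:
On the way, in this order (a step that is already met when the one before it is completed fails the run):
1. the tray is pulled open, the stylus still in its stand (value of joint tray above 0.115 m and z of stylus_tip in the frame of stand below 0.03 m), for 0.2 s.
2. the stylus is gripped and lifted clear out of the stand (distance between the grasp point and stylus_grip below 0.05 m and contact force between the fingers and stylus above 2 N and z of stylus_tip in the frame of stand above 0.062 m), for 0.1 s.
At the end, for the whole second after the job is handed in: the tray is open by more than 115 mm of its 140; the button is held more than 4 mm down of its 6, with the stylus tip on it, within 7 mm of the hole's axis; the gripper grips the stylus by its handle (contact over 2 N, grasp point within 50 mm of the handle's middle) (value of joint tray above 0.115 m and value of joint reset above 0.004 m and distance between stylus_tip and reset_top below 0.012 m and horizontal distance between stylus_tip and aperture below 0.007 m and distance between the grasp point and stylus_grip below 0.05 m and contact force between the fingers and stylus above 2 N); the arm keeps its last pose, push and grip.
It fails at once if the dispenser is pushed away (over 30 mm) or tipped over (distance of dispenser from where it was at the start of the episode above 0.03 m or angle between dispenser's own z axis and vertical above 0.5 rad).
It fails at once if the flux jar is pushed away (over 30 mm) or tipped over (distance of flux_jar from where it was at the start of the episode above 0.03 m or angle between flux_jar's own z axis and vertical above 0.5 rad).
It fails at once if the spool is pushed away (over 30 mm) or tipped over (distance of spool from where it was at the start of the episode above 0.03 m or angle between spool's own z axis and vertical above 0.5 rad).
It fails at once if the stylus is rammed against the controller, its panel or button (over 40 N) (contact force between stylus and unit above 40 N).
It also fails if it takes over 51 s, if anything falls off the work surface, if the arm or the gripper's body presses on something with over 40 N, if the wrist force passes 120 N, or if a joint passes its speed limit or range.

ROBOT

A 6-joint arm with a two-finger parallel gripper is mounted at the origin on the work surface. World frame = base frame: x ahead of the robot, y to its left, z up, the work surface at z = 0. Lengths are in m, angles in rad, forces in N, time in s.
With the tool pointing down it reaches from about 0.375 to 0.975 m from the base axis. Payload 3.8 kg.
Tool frame: the origin (TCP) lies at the very end of the fingers, on their centre line; the grasp point (between the pads) lies 19 mm behind it; z points along the fingers, y is the line along which they close (so a half turn about z gives the same grasp; the last joint's range is limited). The gripper opens to 88 mm and grips with 3 to 60 N. Pads are 18 mm wide; open, the fingers measure 123 mm over their backs; the gripper's body (75 mm by 187 mm) begins 45 mm behind the grasp point.
Start: joints at [1.222, 0.264, 1.604, -0, 1.274, -0.037], TCP at [0.207, 0.642, 0.21] pointing down, gripper open.
Joint ranges: [-2.63, 2.63], [-0.94, 2.18], [0.31, 2.57], [-1.31, 4.45], [0, 2.66], [-2.55, 2.55]. Speed limits (rad/s): [2.57, 2.57, 3.14, 3.14, 3.14, 3.14].

INTERFACE

Orientations are given as [roll, pitch, yaw] about the fixed x, y, z axes, in that order (R = Rz(yaw) Ry(pitch) Rx(roll)).
In Python, from station import bot gives the robot as it stands.
- The arm moves only by the tool send_rows, never from a script. Its argument "increments" is text: rows parted by semicolons, each of 6 numbers parted by spaces: the shift along the tool's x, y, z in m, then the turn, a rotation vector about the tool's x, y, z in rad. In form: x y z ax ay az; .... A call has 1 to 8 rows; each row shifts and turns the commanded pose from where the row before left it, along the tool's axes as they then stand; what a row does not reach is not made up. A row lasts 1/12 s, in which the tool goes at most 41.7 mm and 7.16 degrees, less where a joint would pass 70% of its speed; a pose out of reach is approached as far as the arm can. A call with a gripper value outside its range is refused whole. "fingers" is the opening, from 0 (shut) to 1 (fully open), set as the call begins (left out, the last holds). The fingers move at their own pace and stop on an object; "newtons" is the grip in N (left out, the last holds). Time passes only in rows, so rows that do not move let the fingers close. It gives the time, the measured TCP pose, the force, the opening and the grip force at its end, in the units of the state.
- bot.observe(): the state, without advancing time (a new reading comes with each control period).
- bot.capture(name): name is "scene" or "side" or "wrist"; returns a dict with "image" (480x640x3 uint8, blue, green, red), "z_map" (480x640 float32, m along the optical axis (not along the pixel's ray), 0 where there is no reading), "K" (3x3 intrinsics, pixels), "R" (3x3) and "t" (3): a world point X has camera coordinates R X + t. Camera axes: x right, y down, z forward; pixel columns grow to the right and rows downward; lengths in m; the calibration is good to about 2 mm. The wrist camera is an equidistant fisheye: a pixel r from the principal point sees the ray r / f radians off the axis. A picture is of the moment at which its call begins.
- bot.close_job(): hands the job in; it is judged then, once.
The state is a dict: "time_s": time; "joint_pos": joint angles; "joint_vel": joint speeds; "tau": joint torques, N m; "tool_pos": TCP position; "eef_rot": TCP orientation; "ft_force": force on the tool from outside, world axes, zero at the start; "moment": the same for the moment, N m; "width": finger opening in m; "gripper_force": force on a finger pad.
Only numpy, scipy, OpenCV 4.12 (cv2) and the standard library are available. Lean on these libraries where they do the work, as an engineer would, in place of code of your own. Each camera call takes 0.05 s, during which the arm holds its last target. There are 200 camera calls.

## Working session

There is one attempt and no reset: what is moved stays moved. The work goes in short steps, Python scripts to look and compute and a tool call to move; the robot and the scene stay as the last step left them, time stands still between calls to the robot, and variables do not carry over. Pictures are saved under pics/ and viewed, at most 10 in all, crops included, and the job is handed in when it is done.

Besides the shell and the picture viewer there is one more tool, called after "Emit:" by a JSON object that holds its "api" and its "payload". send_rows: Moves the arm, as the interface text tells. Its arguments: {"type":"object","properties":{"increments":{"type":"string"},"fingers":{"type":"number"},"newtons":{"type":"number"}},"required":["increments"]}

```bash
mkdir -p pics
cat > h.py <<'E'
import numpy as np, cv2
from station import bot
def pts(c):
    z=c["z_map"];K=c["K"];v,u=np.mgrid[:480,:640]
    P=np.stack([(u-K[0,2])/K[0,0]*z,(v-K[1,2])/K[1,1]*z,z],-1)
    return (P-c["t"])@c["R"]
def ray(c,u,v,h):
    d=np.linalg.inv(c["K"])@[u,v,1]@c["R"]; o=-c["R"].T@c["t"]
    return o+d*(h-o[2])/d[2]
E
python3 - <<'E'
from h import *
for n in("scene","side"):
    c=bot.capture(n);cv2.imwrite(f"pics/{n}.png",c["image"]);np.save(n,c,allow_pickle=True)
    print(n,-c["R"].T@c["t"],c["K"][0,0],(c["z_map"]>0).mean())
print(bot.observe())
E
```

```text
scene [1.15721453 0.84803823 1.00675577] 567.6619881248737 0.995966796875
side [ 0.04579724 -0.68128099  0.7310445 ] 560.1559060849423 0.9958561197916667
{'time_s': 0.1, 'joint_pos': array([ 1.22207368e+00,  2.64675933e-01,  1.60520774e+00,  5.24945309e-06,
        1.27370258e+00, -3.69126162e-02]), 'joint_vel': array([-1.98951970e-03, -2.84189561e-03, -2.42316862e-03, -1.96674698e-03,
        3.92379673e-05,  1.06162174e-03]), 'tau': array([-4.51462947e-04, -5.03616929e+01, -3.58071291e+01,  7.30793690e-02,
        2.33520049e-02, -9.50176991e-05]), 'tool_pos': array([0.20685079, 0.64180221, 0.20842987]), 'eef_rot': array([-3.13960060e+00, -7.85851924e-05,  2.82978100e+00]), 'ft_force': array([-0.59046159, -0.71442401, -0.64034535]), 'moment': array([-0.0090033 ,  0.04204864, -0.02765178]), 'gripper_force': 0.0, 'width': 0.08765169116198002}
```

View pics/scene.png

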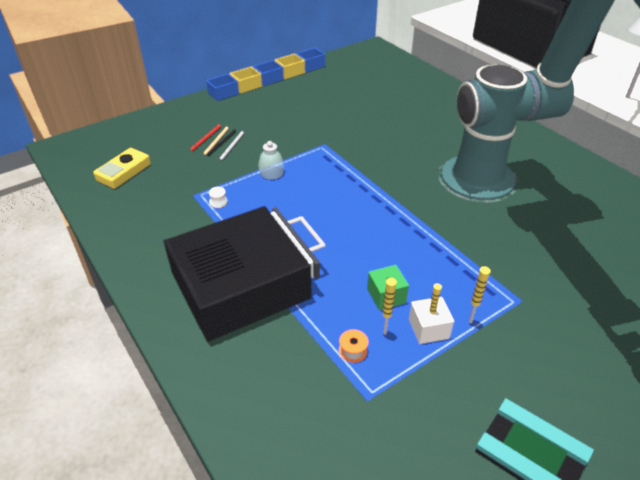

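View pics/side.png

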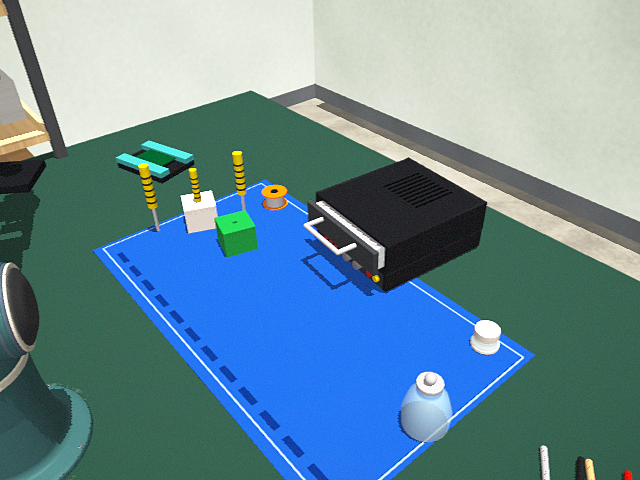

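Stylus look-alikes in the scene view are at (388,310), (435,300) and (481,295). The one at (435,300) is meant: it is the smallest and stands in the white stand. Next I'll measure it and confirm with an enlarged crop.

Run:
```python
from h import *
for n in("scene","side"):
    c=np.load(n+".npy",allow_pickle=True).item();P=pts(c);I=c["image"].astype(int);b,g,r=I[...,0],I[...,1],I[...,2]
    z=P[...,2]
    roi=(P[...,0]>.3)&(P[...,0]<1.1)&(abs(P[...,1])<.6)
    def rep(name,m):
        m=m.astype(np.uint8);k,l,s,ce=cv2.connectedComponentsWithStats(m)
        for i in range(1,k):
            if s[i,4]>25:
                q=P[l==i]; (cx,cy),wh,a=cv2.minAreaRect(q[:,:2].astype(np.float32))
                print(n,name,s[i,4],"px",ce[i].round(),"mean",q.mean(0).round(4),"rect",np.round([cx,cy,*wh,a],4),"z",q[:,2].min().round(3),q[:,2].max().round(3))
    rep("casetop",roi&(abs(z-.115)<.004)&(I.max(-1)<70))
    rep("yellow",roi&(r>150)&(g>110)&(b<80)&(z>.05))
    rep("ystick",roi&(z>.064)&(z<.3)&(r-b>60))
    rep("white60",roi&(abs(z-.06)<.004)&(I.min(-1)>110))
    rep("handle",roi&(abs(z-.094)<.008)&(I.min(-1)>90))
    rep("spool",roi&(r>180)&(g>60)&(g<150)&(b<70)&(z<.05))
    rep("low",roi&(I.min(-1)>130)&(z<.13)&(z>.01))
c=np.load("side.npy",allow_pickle=True).item()["image"]
d=np.load("scene.npy",allow_pickle=True).item()["image"]
cv2.imwrite("pics/crop.png",np.vstack([cv2.resize(d[250:370,340:540],(600,360),interpolation=2)[:300],cv2.resize(c[140:240,110:310],(600,300),interpolation=2)]))
```

```text
scene casetop 8319 px [234. 257.] mean [ 0.7978 -0.0042  0.115 ] rect [ 7.91400e-01 -1.33000e-02  2.43600e-01  2.58000e-01  8.47105e+01] z 0.111 0.119
scene yellow 54 px [483. 277.] mean [0.4226 0.3795 0.1536] rect [4.2240e-01 3.8000e-01 9.7000e-03 1.5200e-02 3.8598e+01] z 0.144 0.164
scene yellow 62 px [390. 289.] mean [0.6001 0.2958 0.1546] rect [5.99900e-01 2.95500e-01 9.40000e-03 1.73000e-02 4.74678e+01] z 0.143 0.165
scene ystick 294 px [481. 285.] mean [0.4211 0.3793 0.1289] rect [0.4172 0.3763 0.0224 0.019  5.0731] z 0.067 0.171
scene ystick 324 px [389. 296.] mean [0.599  0.2947 0.1296] rect [5.96100e-01 2.91600e-01 2.15000e-02 2.05000e-02 8.21702e+01] z 0.067 0.171
scene ystick 158 px [435. 298.] mean [0.5105 0.3401 0.1102] rect [5.0730e-01 3.3740e-01 1.8200e-02 1.3000e-02 4.6687e+01] z 0.064 0.143
scene white60 76 px [269. 159.] mean [ 0.4998 -0.3513  0.0601] rect [ 4.96000e-01 -3.55200e-01  4.23000e-02  5.87000e-02  5.41568e+01] z 0.056 0.064
scene white60 721 px [432. 313.] mean [0.5101 0.3396 0.0597] rect [ 0.5068  0.3367  0.0733  0.0721 66.846 ] z 0.056 0.064
scene hand
[... 7126 characters left out ...]
000e-03 8.15362e+01] z 0.01 0.061
side low 370 px [327. 237.] mean [ 0.602  -0.0015  0.0938] rect [6.23500e-01 2.04000e-02 1.62900e-01 7.08000e-02 8.28004e+01] z 0.015 0.101
side low 711 px [486. 336.] mean [ 0.6767 -0.3326  0.0315] rect [ 0.6822 -0.3291  0.0451  0.0462 22.3206] z 0.01 0.044
side low 2119 px [429. 405.] mean [ 0.4753 -0.3806  0.0641] rect [ 0.4837 -0.376   0.0584  0.0665 51.49  ] z 0.011 0.112
side low 158 px [545. 463.] mean [ 0.5579 -0.5257  0.0115] rect [ 5.59100e-01 -5.24800e-01  5.43000e-02  8.50000e-03  3.60336e+01] z 0.01 0.014
side low 80 px [590. 469.] mean [ 0.5963 -0.5718  0.0117] rect [ 5.96600e-01 -5.71800e-01  3.30000e-02  6.30000e-03  3.47267e+01] z 0.01 0.016
```

View pics/crop.png

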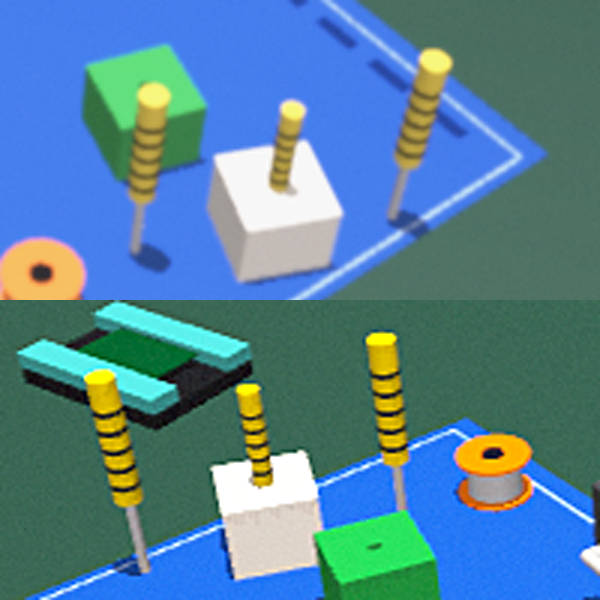

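The crop confirms it: the short yellow stylus sits in the white stand at crop (285,150), and both look-alikes are taller and free-standing. Next I'll move above the handle and refine its bar position.

Emit:
{"api": "send_rows", "payload": {"increments": "-0.0238 -0.0204 0 0 0 0;-0.0238 -0.0204 0 0 0 0;-0.0238 -0.0204 0 0 0 0;-0.0238 -0.0204 0 0 0 0;-0.0238 -0.0204 0 0 0 0;-0.0238 -0.0204 0 0 0 0;-0.0238 -0.0204 0 0 0 0;-0.0238 -0.0204 0 0 0 0", "fingers": 0.36}}

```text
time_s: 0.77
tool_pos: [0.3385, 0.4271, 0.2091]
eef_rot: [-3.141, -0.0, 2.83]
ft_force: [0.4, 0.4, 0.3]
width: 0.0373
gripper_force: 0.0
```

Emit:
{"api": "send_rows", "payload": {"increments": "-0.0238 -0.0204 0 0 0 0;-0.0238 -0.0204 0 0 0 0;-0.0238 -0.0204 0 0 0 0;-0.0238 -0.0204 0 0 0 0;-0.0238 -0.0204 0 0 0 0;-0.0238 -0.0204 0 0 0 0;-0.0238 -0.0204 0 0 0 0;-0.0238 -0.0204 0 0 0 0"}}

```text
time_s: 1.43
tool_pos: [0.4696, 0.2134, 0.2092]
eef_rot: [-3.141, -0.0, 2.83]
ft_force: [0.4, 0.2, 0.1]
width: 0.0313
gripper_force: 0.0
```

Emit:
{"api": "send_rows", "payload": {"increments": "-0.0238 -0.0204 0 0 0 0;-0.0238 -0.0204 0 0 0 0;-0.0238 -0.0204 0 0 0 0;-0.0238 -0.0204 0 0 0 0;-0.0238 -0.0204 0 0 0 0;-0.0238 -0.0204 0 0 0 0;-0.0238 -0.0204 0 0 0 0;-0.0238 -0.0204 0 0 0 0"}}

```text
time_s: 2.1
tool_pos: [0.6007, -0.0003, 0.209]
eef_rot: [-3.141, -0.001, 2.83]
ft_force: [-0.0, 0.1, 1.1]
width: 0.0319
gripper_force: 0.0
```

Emit:
{"api": "send_rows", "payload": {"increments": "0 0 0 0 0 0.12;0 0 0 0 0 0.12;0 0 0 0 0 0.12;0 0 0 0 0 0.12;0 0 0 0 0 0.12;0 0 0 0 0 0.12;0 0 0 0 0 0.12"}}

```text
time_s: 2.68
tool_pos: [0.6001, 0.0012, 0.2089]
eef_rot: [-3.14, -0.001, 1.984]
ft_force: [0.6, -0.6, -0.2]
width: 0.0315
gripper_force: 0.0
```

Emit:
{"api": "send_rows", "payload": {"increments": "0 0 0 0 0 0.12;0 0 0 0 0 0.12;0 0 0 0 0 0.12;0 0 0 0 0 0.12;0 0 0 0 0 0.03;0 0 0 0 0 0"}}

```text
time_s: 3.18
tool_pos: [0.6001, 0.0012, 0.209]
eef_rot: [-3.141, 0.0, 1.479]
ft_force: [-0.1, -0.4, 0.2]
width: 0.0316
gripper_force: 0.0
```

```bash
cat >> h.py <<'E'
from scipy.spatial.transform import Rotation as Ro
def go(target,yang=None):
    "shift to target TCP in current tool axes; turn about tool z for closing axis at yang (deg, mod 180)"
    s=bot.observe();R=Ro.from_euler("xyz",s["eef_rot"]).as_matrix()
    print("pos",s["tool_pos"].round(4),"shift",(R.T@(np.array(target)-s["tool_pos"])).round(4),"width",s["width"],"F",s["ft_force"].round(1),"j",s["joint_pos"].round(2))
    print("tilt",R[:,2].round(4),"y ang",np.degrees(np.arctan2(R[1,1],R[0,1])).round(2),"x ang",np.degrees(np.arctan2(R[1,0],R[0,0])).round(2))
    if yang is not None:
        a=np.degrees(np.arctan2(R[1,1],R[0,1])); print("turn",-np.radians((yang-a+90)%180-90).round(4))
    return R
E
python3 - <<'E'
from h import *
th=np.radians(-5.4);ux=np.array([np.cos(th),np.sin(th)]);uy=np.array([-ux[1],ux[0]])
for n in("scene","side"):
    c=np.load(n+".npy",allow_pickle=True).item();P=pts(c);I=c["image"];z=P[...,2]
    m=(I.min(-1)>90)&(abs(z-.094)<.008)&(P[...,0]>.56)&(P[...,0]<.64)&(abs(P[...,1])<.1)
    q=P[m];a=q[:,:2]@ux;b=q[:,:2]@uy
    print(n,np.histogram(a,bins=np.arange(.57,.65,.005)),b.min(),b.max())
    f=a<.606; print(np.polyfit(b[f],a[f],1),np.median(a[f&(q[:,2]>.0945)]), q[:,2].max())
    # front panel
    m=(P[...,0]>.6)&(P[...,0]<.68)&(abs(P[...,1])<.13)&(abs(z-.105)<.004); print(np.percentile(P[m][:,:2]@ux,[2,20,50,80,98]),np.percentile(P[m][:,:2]@uy,[1,99]))
go([.6,0,.21],-5.4)
E
```

```text
scene (array([ 0,  0,  0, 33, 81, 50, 15, 17, 17, 16, 14,  8,  3,  1,  8,  1]), array([0.57 , 0.575, 0.58 , 0.585, 0.59 , 0.595, 0.6  , 0.605, 0.61 ,
       0.615, 0.62 , 0.625, 0.63 , 0.635, 0.64 , 0.645, 0.65 ])) -0.03602697554290722 0.12243461899531433
[0.00563944 0.5938817 ] 0.5929049543754438 0.10196891743637318
[0.63189123 0.63568546 0.64146382 0.64682561 0.65300797] [-0.04861602  0.17852287]
side (array([  0,   0,  27, 157,  52,  26,  22,  25,  19,  22,  28,  23,   4,
         0,   0,   1]), array([0.57 , 0.575, 0.58 , 0.585, 0.59 , 0.595, 0.6  , 0.605, 0.61 ,
       0.615, 0.62 , 0.625, 0.63 , 0.635, 0.64 , 0.645, 0.65 ])) -0.02876776531428585 0.11944907891664817
[-0.00697821  0.59052604] 0.5886168918257716 0.10069373308607024
[0.6285291  0.63154875 0.64417858 0.65572516 0.67237244] [-0.06042043  0.16990157]
pos [0.6001 0.0012 0.209 ] shift [-0.0012 -0.     -0.001 ] width 0.03160966250806421 F [-0.1 -0.4  0.2] j [-0.04  0.12  1.77 -0.    1.25  0.05]
tilt [-0.0011  0.     -1.    ] y ang -5.26 x ang 84.74
turn 0.0025
```

Emit:
{"api": "send_rows", "payload": {"increments": "0.001 -0.006 0 0 0 0;0 0 0.03 0 0 0;0 0 0.03 0 0 0;0 0 0.03 0 0 0;0 0 0.02 0 0 0;0 0 0.015 0 0 0;0 0 0.01 0 0 0;0 0 0 0 0 0"}}

```text
time_s: 3.85
tool_pos: [0.5921, 0.0029, 0.0718]
eef_rot: [-3.136, 0.0, 1.481]
ft_force: [0.5, 0.1, -0.5]
width: 0.0319
gripper_force: 0.0
```

Emit:
{"api": "send_rows", "payload": {"increments": "0 0 0 0 0 0;0 0 0 0 0 0;0 0 0 0 0 0;0 0 0 0 0 0;0 0 0 0 0 0;0 0 0 0 0 0", "fingers": 0, "newtons": 20}}

```text
time_s: 4.35
tool_pos: [0.5951, 0.0027, 0.0754]
eef_rot: [3.14, -0.0, 1.48]
ft_force: [-0.2, 0.4, -0.6]
width: 0.0003
gripper_force: 0.0
```

Run:
```python
from h import *
a=bot.capture("side");b=bot.capture("scene");np.save("side2",a,allow_pickle=True);np.save("scene2",b,allow_pickle=True)
cv2.imwrite("pics/p2.png",np.vstack([cv2.resize(a["image"][150:300,230:430],(400,300)),cv2.resize(b["image"][150:300,200:400],(400,300))]))
```

```text
(no output)
```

View pics/p2.png

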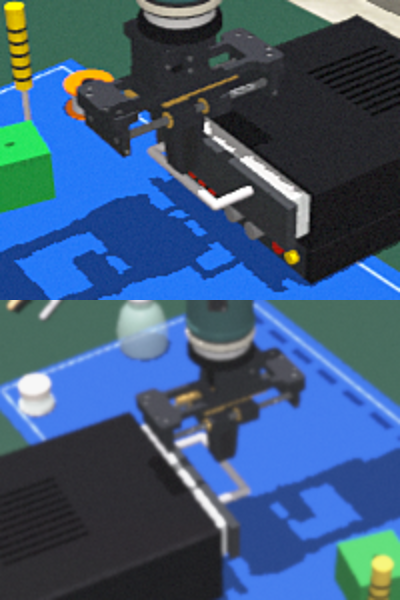

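Run:
```python
from h import *
th=np.radians(-5.4);ux=np.array([np.cos(th),np.sin(th)]);uy=np.array([-ux[1],ux[0]])
for n in("side","side2","scene","scene2"):
    c=np.load(n+".npy",allow_pickle=True).item();P=pts(c);I=c["image"]
    m=(I.min(-1)>90)&(abs(P[...,2]-.08)<.04)&(P[...,0]>.52)&(P[...,0]<.7)&(abs(P[...,1])<.13)
    q=P[m];a=q[:,:2]@ux;b=q[:,:2]@uy
    print(n)
    for lo in np.arange(-.08,.2,.02):
        s=(b>lo)&(b<lo+.02)
        print(round(lo,2),s.sum(),np.percentile(a[s],[0,5,25,50,75,95]).round(3) if s.any() else "",np.percentile(q[s,2],[5,50,95]).round(3) if s.any() else "")
a=np.load("side2.npy",allow_pickle=True).item()["image"];b=np.load("scene2.npy",allow_pickle=True).item()["image"]
f=lambda i:cv2.resize(i,(400,400),interpolation=2)
cv2.imwrite("pics/p3.png",np.hstack([f(a[200:280,280:360]),f(b[190:270,255:335])]))
go([.59,0,.21])
```

```text
side
-0.08 0  
-0.06 90 [0.632 0.634 0.652 0.656 0.658 0.664] [0.061 0.086 0.107]
-0.04 143 [0.631 0.634 0.649 0.654 0.659 0.664] [0.055 0.101 0.106]
-0.02 98 [0.588 0.605 0.631 0.647 0.655 0.659] [0.093 0.102 0.108]
0.0 194 [0.583 0.586 0.594 0.619 0.646 0.658] [0.091 0.098 0.106]
0.02 114 [0.585 0.586 0.589 0.641 0.654 0.66 ] [0.092 0.102 0.107]
0.04 102 [0.583 0.585 0.59  0.644 0.653 0.66 ] [0.094 0.102 0.107]
0.06 101 [0.583 0.584 0.588 0.641 0.654 0.66 ] [0.093 0.101 0.107]
0.08 104 [0.584 0.585 0.589 0.644 0.652 0.659] [0.093 0.102 0.107]
0.1 170 [0.584 0.586 0.6   0.62  0.647 0.658] [0.091 0.097 0.106]
0.12 59 [0.631 0.632 0.643 0.649 0.655 0.66 ] [0.101 0.103 0.107]
0.14 56 [0.631 0.632 0.644 0.65  0.656 0.66 ] [0.101 0.103 0.107]
0.16 19 [0.628 0.631 0.633 0.635 0.638 0.656] [0.074 0.106 0.107]
0.18 0  
0.2 0  
side2
-0.08 0  
-0.06 92 [0.628 0.633 0.652 0.656 0.66  0.664] [0.057 0.082 0.108]
-0.04 141 [0.63  0.634 0.649 0.655 0.659 0.663] [0.058 0.101 0.107]
-0.02 91 [0.588 0.598 0.632 0.647 0.654 0.659] [0.094 0.103 0.107]
0.0 204 [0.583 0.585 0.597 0.621 0.646 0.658] [0.0
[... 1601 characters left out ...]
65  0.659] [0.099 0.102 0.114]
0.06 71 [0.586 0.59  0.595 0.639 0.644 0.652] [0.093 0.102 0.109]
0.08 68 [0.588 0.591 0.595 0.642 0.647 0.652] [0.093 0.101 0.108]
0.1 128 [0.586 0.591 0.599 0.622 0.642 0.651] [0.091 0.098 0.108]
0.12 78 [0.591 0.601 0.635 0.642 0.647 0.658] [0.094 0.104 0.113]
0.14 77 [0.636 0.637 0.642 0.644 0.647 0.659] [0.06  0.103 0.113]
0.16 50 [0.635 0.637 0.642 0.644 0.648 0.66 ] [0.062 0.1   0.115]
0.18 1 [0.661 0.661 0.661 0.661 0.661 0.661] [0.117 0.117 0.117]
0.2 0  
pos [0.5949 0.0027 0.075 ] shift [-0.0032 -0.0045 -0.135 ] width 0.0006432570847159124 F [ 0.  -0.1  0.4] j [-0.04  0.23  1.91 -0.    1.    0.05]
tilt [ 6.e-04 -0.e+00 -1.e+00] y ang -5.21 x ang 84.79
```

View pics/p3.png

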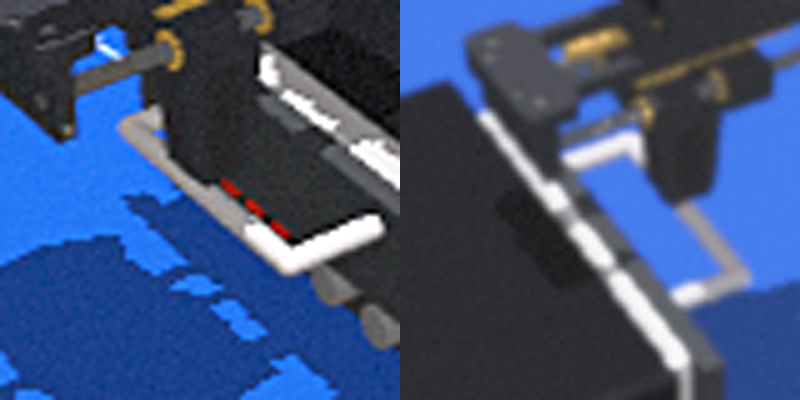

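Run:
```python
from h import *
for n,(v0,v1,u0,u1) in (("side2",(205,240,305,326)),("scene2",(200,232,303,330))):
    c=np.load(n+".npy",allow_pickle=True).item();P=pts(c);I=c["image"]
    for v in range(v0,v1,2):
        row=[(u,P[v,u].round(3).tolist()) for u in range(u0,u1) if I[v,u].max()<75]
        if row: print(n,v,len(row),row[len(row)//2])
```

```text
side2 205 21 (315, [0.563, -0.02, 0.193])
side2 207 16 (318, [0.564, -0.027, 0.192])
side2 209 13 (319, [0.567, -0.025, 0.186])
side2 211 9 (321, [0.57, -0.028, 0.181])
side2 213 13 (319, [0.566, -0.027, 0.178])
side2 215 17 (317, [0.561, -0.028, 0.177])
side2 217 17 (317, [0.578, -0.006, 0.154])
side2 219 17 (317, [0.578, -0.005, 0.148])
side2 221 15 (318, [0.578, -0.008, 0.146])
side2 223 13 (319, [0.583, -0.004, 0.137])
side2 225 13 (319, [0.581, -0.006, 0.134])
side2 227 12 (320, [0.584, -0.006, 0.129])
side2 229 12 (320, [0.584, -0.005, 0.123])
side2 231 12 (320, [0.584, -0.005, 0.119])
side2 233 10 (321, [0.587, -0.005, 0.112])
side2 235 7 (322, [0.59, -0.003, 0.106])
scene2 200 17 (311, [0.607, 0.024, 0.207])
scene2 202 20 (318, [0.589, 0.025, 0.194])
scene2 204 15 (321, [0.587, 0.034, 0.193])
scene2 206 16 (321, [0.589, 0.037, 0.189])
scene2 208 19 (312, [0.613, 0.036, 0.195])
scene2 210 15 (314, [0.61, 0.039, 0.19])
scene2 212 12 (312, [0.614, 0.037, 0.184])
scene2 214 12 (312, [0.614, 0.038, 0.179])
scene2 216 14 (311, [0.6, 0.012, 0.148])
scene2 218 14 (311, [0.601, 0.013, 0.143])
scene2 220 13 (311, [0.599, 0.011, 0.134])
scene2 222 12 (311, [0.6, 0.012, 0.13])
scene2 224 12 (311, [0.6, 0.012, 0.123])
scene2 226 11 (311, [0.601, 0.013, 0.118])
scene2 228 6 (311, [0.601, 0.013, 0.111])
```

The pictures show the closed fingertips ending at about z=0.10, just above the bar. That is roughly 27 mm higher than the reported TCP. I'll open, descend in small steps watching the force, and check the tip height again.

Emit:
{"api": "send_rows", "payload": {"increments": "0 -0.002 0 0 0 0;0 0 0 0 0 0;0 0 0 0 0 0;0 0 0 0 0 0;0 0 0.004 0 0 0;0 0 0.004 0 0 0;0 0 0.004 0 0 0;0 0 0 0 0 0", "fingers": 0.36}}

```text
time_s: 5.12
tool_pos: [0.5916, 0.003, 0.0612]
eef_rot: [-3.139, 0.0, 1.48]
ft_force: [-0.3, 0.8, 0.1]
width: 0.0317
gripper_force: 0.0
```

Run:
```python
from h import *
a=bot.capture("side");b=bot.capture("scene");w=bot.capture("wrist")
f=lambda i:cv2.resize(i,(400,300),interpolation=2)
i=np.hstack([f(a["image"][195:285,270:390]),f(b["image"][170:260,235:355])])
cv2.imwrite("pics/p4.png",np.vstack([i,np.hstack([f(w["image"]),f(a["image"])])]))
print(bot.observe(), -w["R"].T@w["t"], w["R"][2])
```

```text
{'time_s': 5.2667, 'joint_pos': array([-3.70569266e-02,  2.42829702e-01,  1.91996560e+00, -1.72066348e-05,
        9.79339836e-01,  5.39508761e-02]), 'joint_vel': array([-5.65359870e-05, -6.07776139e-03, -3.54584378e-03, -2.35714038e-03,
        9.47045225e-04, -2.04990927e-03]), 'tau': array([ 5.08277462e-04, -4.40876877e+01, -3.07551348e+01,  6.37242151e-02,
        2.65236263e-02, -3.72428585e-04]), 'tool_pos': array([0.5924928 , 0.00294581, 0.06229151]), 'eef_rot': array([-3.14105173e+00,  4.35110956e-05,  1.47979813e+00]), 'ft_force': array([-0.15289299,  0.35212802,  0.61304094]), 'moment': array([-0.07499326,  0.03771853,  0.04411408]), 'gripper_force': 0.0, 'width': 0.03138001734806879} [0.59724993 0.06807619 0.23705035] [-0.02358984 -0.25429991 -0.96683767]
```

View pics/p4.png

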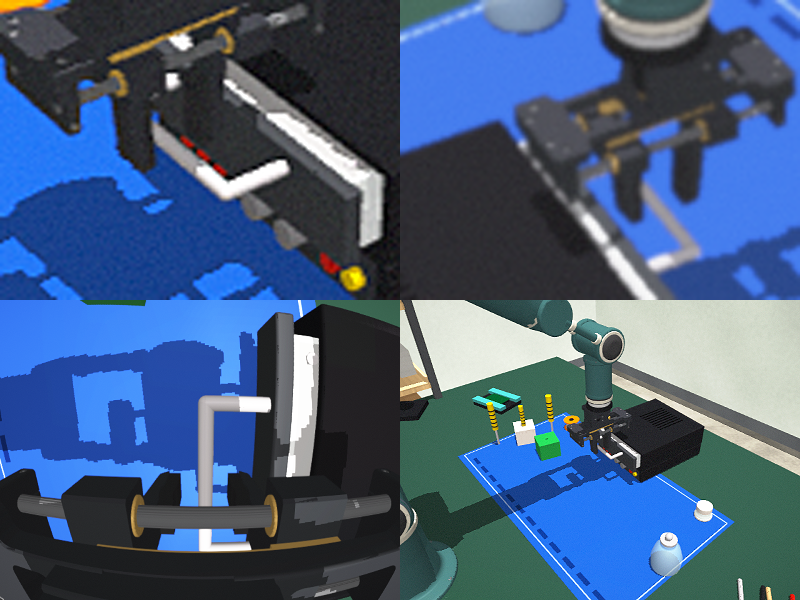

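The fingers now straddle the bar: it runs between them at wrist-quadrant (207,490), though the tips are only just at bar level. I'll lower another 16 mm and close.

Emit:
{"api": "send_rows", "payload": {"increments": "0 0 0.004 0 0 0;0 0 0.004 0 0 0;0 0 0.004 0 0 0;0 0 0.004 0 0 0;0 0 0 0 0 0"}}

```text
time_s: 5.68
tool_pos: [0.5917, 0.003, 0.0453]
eef_rot: [-3.14, 0.0, 1.48]
ft_force: [0.3, -0.4, 0.8]
width: 0.0321
gripper_force: 0.0
```

Emit:
{"api": "send_rows", "payload": {"increments": "0 0 0 0 0 0;0 0 0 0 0 0;0 0 0 0 0 0;0 0 0 0 0 0;0 0 0 0 0 0;0 0 0 0 0 0", "fingers": 0, "newtons": 20}}

```text
time_s: 6.18
tool_pos: [0.593, 0.0029, 0.0468]
eef_rot: [3.141, -0.0, 1.48]
ft_force: [0.8, 0.5, -0.1]
width: 0.009
gripper_force: 20.0
```

Bar gripped (width 9 mm, 20 N). Now pull.

Emit:
{"api": "send_rows", "payload": {"increments": "0 -0.008 0 0 0 0;0 -0.014 0 0 0 0;0 -0.016 0 0 0 0;0 -0.016 0 0 0 0;0 -0.016 0 0 0 0;0 -0.016 0 0 0 0;0 -0.01 0 0 0 0;0 0 0 0 0 0"}}

```text
time_s: 6.85
tool_pos: [0.4947, 0.0125, 0.0468]
eef_rot: [-3.14, -0.001, 1.48]
ft_force: [-0.5, 3.9, 0.5]
width: 0.0092
gripper_force: 20.0
```

Emit:
{"api": "send_rows", "payload": {"increments": "0 -0.006 0 0 0 0;0 -0.006 0 0 0 0;0 -0.006 0 0 0 0;0 -0.004 0 0 0 0;0 0 0 0 0 0"}}

```text
time_s: 7.27
tool_pos: [0.4747, 0.0144, 0.0468]
eef_rot: [-3.141, -0.001, 1.479]
ft_force: [-0.8, 5.8, 1.1]
width: 0.0091
gripper_force: 20.0
```

Emit:
{"api": "send_rows", "payload": {"increments": "0.001 -0.006 0 0 0 0;0.001 -0.006 0 0 0 0;0.001 -0.004 0 0 0 0;0 0 0 0 0 0"}}

```text
time_s: 7.6
tool_pos: [0.4687, 0.0153, 0.0477]
eef_rot: [3.121, 0.003, 1.481]
ft_force: [27.1, -9.6, -25.5]
width: 0.0093
gripper_force: 19.9
```

Run:
```python
from h import *
th=np.radians(-5.4);ux=np.array([np.cos(th),np.sin(th)]);uy=np.array([-ux[1],ux[0]])
print(bot.observe()["ft_force"])
for n in("side","scene"):
    c=bot.capture(n);P=pts(c);I=c["image"].astype(int);np.save(n+"3",c,allow_pickle=True)
    z=P[...,2];roi=(P[...,0]>.4)&(P[...,0]<.75)&(abs(P[...,1])<.15)
    m=roi&(I[...,2]>120)&(I[...,1]<80)&(abs(z-.1)<.006); q=P[m]
    if len(q)>10: print(n,"ring",m.sum(),q.mean(0),cv2.minAreaRect(q[:,:2].astype(np.float32)),np.argwhere(m).mean(0))
    m=roi&(abs(z-.1035)<.005); print(np.percentile(P[m][:,:2]@ux,[1,3,97]))
```

```text
[ 27.08018884  -9.58677404 -25.46451493]
side ring 24 [0.57523543 0.00557686 0.10292409] ((0.5751962065696716, 0.005667945370078087), (0.026782723143696785, 0.027183886617422104), 47.89650344848633) [237.125 313.   ]
[0.45325471 0.48130248 0.69475469]
[0.46478659 0.50731608 0.67322755]
```

Tray is at its stop. Ease off, release and lift straight up.

Emit:
{"api": "send_rows", "payload": {"increments": "0 0.004 0 0 0 0;0 0.003 0 0 0 0;0 0 0 0 0 0"}}

```text
time_s: 7.95
tool_pos: [0.4681, 0.0154, 0.0473]
eef_rot: [3.139, 0.003, 1.481]
ft_force: [3.1, -6.0, 0.6]
width: 0.0092
gripper_force: 20.1
```

Emit:
{"api": "send_rows", "payload": {"increments": "0 0 0 0 0 0;0 0 0 0 0 0;0 0 0 0 0 0;0 0 0 0 0 0", "fingers": 0.36}}

```text
time_s: 8.28
tool_pos: [0.4657, 0.0175, 0.0463]
eef_rot: [-3.14, 0.0, 1.48]
ft_force: [-0.5, -0.6, -1.2]
width: 0.0311
gripper_force: 0.0
```

Emit:
{"api": "send_rows", "payload": {"increments": "0 0 -0.01 0 0 0;0 0 -0.02 0 0 0;0 0 -0.03 0 0 0;0 0 -0.035 0 0 0;0 0 -0.035 0 0 0;0 0 -0.035 0 0 0;0 0 -0.03 0 0 0;0 0 0 0 0 0"}}

```text
time_s: 8.95
tool_pos: [0.4705, 0.0176, 0.2501]
eef_rot: [3.129, -0.001, 1.48]
ft_force: [-0.1, -0.3, -0.2]
width: 0.0318
gripper_force: 0.0
```

Run:
```python
from h import *
go([.505,.336,.24],63)
```

```text
pos [0.4705 0.0176 0.2501] shift [0.3202 0.0054 0.0105] width 0.03181745027185655 F [-0.1 -0.3 -0.2] j [-0.02 -0.16  1.98  0.    1.32  0.08]
tilt [ 1.300e-02 -2.000e-04 -9.999e-01] y ang -5.2 x ang 84.8
turn -1.1903
```

Emit:
{"api": "send_rows", "payload": {"increments": "0.032 0 0 0 0 0;0.04 0.001 0 0 0 0;0.04 0.001 0 0 0 0;0.04 0.001 0 0 0 0;0.04 0.001 0 0 0 0;0.04 0.001 0 0 0 0;0.04 0 0 0 0 0;0.04 0 0 0 0 0", "fingers": 0.5}}

```text
time_s: 9.62
tool_pos: [0.499, 0.3296, 0.2414]
eef_rot: [-3.141, 0.001, 1.48]
ft_force: [1.2, 0.2, -0.0]
width: 0.044
gripper_force: 0.0
```

Emit:
{"api": "send_rows", "payload": {"increments": "0.008 0 0 0 0 -0.12;0 0 0 0 0 -0.12;0 0 0 0 0 -0.12;0 0 0 0 0 -0.12;0 0 0 0 0 -0.12"}}

```text
time_s: 10.03
tool_pos: [0.4998, 0.3358, 0.2411]
eef_rot: [-3.14, 0.0, 2.087]
ft_force: [0.2, 0.6, 0.7]
width: 0.0439
gripper_force: 0.0
```

Emit:
{"api": "send_rows", "payload": {"increments": "0 0 0 0 0 -0.12;0 0 0 0 0 -0.12;0 0 0 0 0 -0.12;0 0 0 0 0 -0.12;0 0 0 0 0 -0.11;0 0 0 0 0 0;0 0 0 0 0 0"}}

```text
time_s: 10.62
tool_pos: [0.5001, 0.3356, 0.2413]
eef_rot: [-3.141, -0.0, 2.667]
ft_force: [-0.2, -0.5, 0.2]
width: 0.044
gripper_force: 0.0
```

Run:
```python
from h import *
go([.505,.336,.15],63)
w=bot.capture("wrist");np.save("w1",w,allow_pickle=True)
print(-w["R"].T@w["t"])
for n in("side","scene"):
    c=bot.capture(n);np.save(n+"4",c,allow_pickle=True)
    P=pts(c);I=c["image"].astype(int);z=P[...,2]
    m=(np.hypot(P[...,0]-.505,P[...,1]-.336)<.09)&(z>.2)&(I.max(-1)<110)
    print(n,m.sum())
    for lo in np.arange(.2,.34,.01):
        s=m&(abs(z-lo)<.005)
        if s.sum(): print(lo.round(2),s.sum(),P[s].mean(0).round(3))
    m=(I[...,2]>110)&(I[...,1]<90)&(abs(z-.102)<.006)&(abs(P[...,1])<.1)&(P[...,0]>.5)&(P[...,0]<.65)
    q=P[m]
    if len(q)>5:
        e=cv2.minEnclosingCircle(q[:,:2].astype(np.float32));v,u=np.argwhere(m).mean(0);print("ring",len(q),q.mean(0),e,ray(c,u,v,.102))
cv2.imwrite("pics/w1.png",w["image"])
```

```text
pos [0.5001 0.3356 0.2413] shift [-0.0042  0.0027  0.0913] width 0.04396810772328237 F [-0.2 -0.5  0.2] j [ 0.55  0.11  1.73 -0.    1.31 -0.55]
tilt [-7.e-04 -4.e-04 -1.e+00] y ang 62.8 x ang 152.8
turn -0.0035
[0.4411438  0.3656419  0.41645659]
side 2994
0.27 14 [0.486 0.311 0.273]
0.28 56 [0.488 0.31  0.28 ]
0.29 50 [0.487 0.307 0.29 ]
0.3 51 [0.482 0.303 0.3  ]
0.31 46 [0.483 0.302 0.31 ]
0.32 15 [0.481 0.301 0.316]
0.33 6 [0.472 0.257 0.335]
0.34 119 [0.468 0.262 0.34 ]
ring 29 [0.57467938 0.00490716 0.10263997] ((0.5747441649436951, 0.006537748500704765), 0.015440468676388264) [0.57516689 0.00555093 0.102     ]
scene 8380
0.27 12 [0.497 0.311 0.272]
0.28 59 [0.511 0.347 0.28 ]
0.29 17 [0.505 0.327 0.288]
0.3 13 [0.498 0.308 0.3  ]
0.31 18 [0.496 0.313 0.31 ]
0.32 16 [0.49  0.311 0.319]
0.33 18 [0.511 0.334 0.332]
0.34 233 [0.531 0.365 0.341]
```

View pics/w1.png

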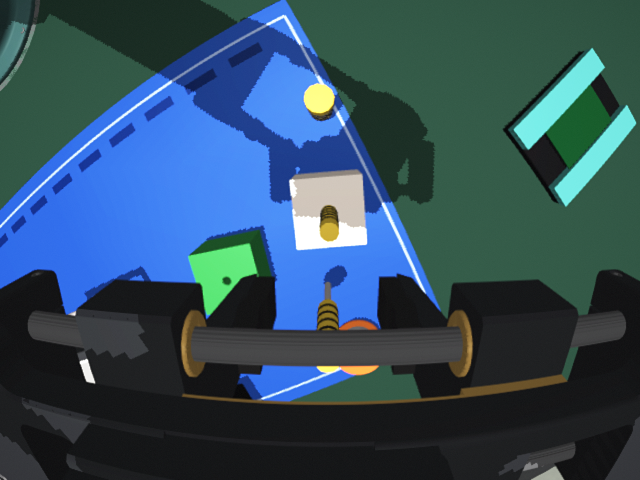

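Stylus is centred between the fingers: handle at pixel (329,225), with the fingers at columns 276 and 378. It is still the short one in the white stand. Fingertips really sit 28 mm above the reported TCP, so I'll descend with that allowance.

Emit:
{"api": "send_rows", "payload": {"increments": "-0.004 0.003 0.02 0 0 0;0 0 0.03 0 0 0;0 0 0.03 0 0 0;0 0 0.03 0 0 0;0 0 0.025 0 0 0;0 0 0.025 0 0 0;0 0 0.018 0 0 0;0 0 0 0 0 0"}}

```text
time_s: 11.43
tool_pos: [0.502, 0.3344, 0.0586]
eef_rot: [-3.134, -0.005, 2.668]
ft_force: [-0.1, -0.5, -0.1]
width: 0.0439
gripper_force: 0.0
```

Emit:
{"api": "send_rows", "payload": {"increments": "0 0 0 0 0 0;0 0 0 0 0 0;0 0 0 0 0 0;0 0 0 0 0 0;0 0 0 0 0 0;0 0 0 0 0 0;0 0 0 0 0 0", "fingers": 0, "newtons": 35}}

```text
time_s: 12.02
tool_pos: [0.5063, 0.3367, 0.0654]
eef_rot: [3.14, 0.001, 2.67]
ft_force: [0.3, -2.5, 5.7]
width: 0.015
gripper_force: 35.0
```

Run:
```python
from h import *
go([.505,.336,.24],63)
```

```text
pos [0.5063 0.3367 0.0654] shift [ 0.0006 -0.001  -0.1746] width 0.014974955987893565 F [ 0.3 -2.5  5.7] j [ 0.55  0.26  1.89 -0.    0.99 -0.55]
tilt [ 1.9e-03  5.0e-04 -1.0e+00] y ang 62.97 x ang 152.97
turn -0.0005
```

Gripped. Lift clear.

Emit:
{"api": "send_rows", "payload": {"increments": "0 0 -0.006 0 0 0;0 0 -0.012 0 0 0;0 0 -0.016 0 0 0;0 0 -0.02 0 0 0;0 0 -0.025 0 0 0;0 0 -0.025 0 0 0;0 0 -0.022 0 0 0;0 0 -0.01 0 0 0"}}

```text
time_s: 12.68
tool_pos: [0.5072, 0.3378, 0.2045]
eef_rot: [3.136, 0.003, 2.67]
ft_force: [0.6, 0.5, -0.6]
width: 0.015
gripper_force: 35.0
```

Emit:
{"api": "send_rows", "payload": {"increments": "0 0 0 0 0 0;0 0 0 0 0 0;0 0 0 0 0 0"}}

```text
time_s: 12.93
tool_pos: [0.5045, 0.336, 0.198]
eef_rot: [-3.139, -0.001, 2.67]
ft_force: [-0.7, -0.9, -0.9]
width: 0.0152
gripper_force: 35.0
```

Run:
```python
from h import *
go([.575,.0055,.205])
for n in("side","scene"):
    c=bot.capture(n);P=pts(c);I=c["image"].astype(int);z=P[...,2]
    m=(np.hypot(P[...,0]-.506,P[...,1]-.337)<.03)&(z>.12)&(z<.28)
    for k in np.arange(.13,.27,.01):
        s=m&(abs(z-k)<.005)
        if s.sum(): print(n,k.round(2),s.sum(),P[s].mean(0).round(4),I[s].mean(0).round())
```

```text
pos [0.5045 0.336  0.198 ] shift [-0.213  -0.2624 -0.0068] width 0.015230500619306291 F [-0.7 -0.9 -0.9] j [ 0.55  0.14  1.77  0.    1.23 -0.55]
tilt [-0.0022 -0.0013 -1.    ] y ang 62.97 x ang 152.97
side 0.14 2 [0.5034 0.3346 0.1438] [158. 158. 162.]
side 0.15 9 [0.5019 0.3352 0.1493] [148. 146. 153.]
side 0.16 14 [0.5016 0.3348 0.1597] [159. 158. 156.]
side 0.17 11 [0.5023 0.3347 0.17  ] [152. 151. 154.]
side 0.18 12 [0.5021 0.335  0.1799] [165. 165. 159.]
side 0.19 13 [0.5012 0.3341 0.1907] [ 85. 156. 172.]
side 0.2 34 [0.5008 0.3317 0.2004] [ 15. 128. 149.]
side 0.21 33 [0.5004 0.3316 0.2102] [ 12. 142. 166.]
side 0.22 26 [0.5009 0.3315 0.2186] [ 19. 116. 137.]
side 0.23 31 [0.4983 0.3232 0.2311] [46. 43. 38.]
side 0.24 50 [0.4949 0.3186 0.2401] [49. 47. 43.]
side 0.25 50 [0.4946 0.318  0.2498] [49. 47. 43.]
side 0.26 46 [0.4935 0.3162 0.2598] [48. 46. 42.]
side 0.27 3 [0.4885 0.3168 0.2653] [48. 46. 44.]
scene 0.14 4 [0.5055 0.3366 0.1429] [197. 134. 117.]
scene 0.15 10 [0.5062 0.3387 0.1516] [174. 143. 138.]
scene 0.16 10 [0.5058 0.3379 0.1607] [177. 140. 133.]
scene 0.17 10 [0.5065 0.3382 0.1713] [173. 140. 135.]
scene 0.18 8 [0.5067 0.3389 0.1809] [173. 139. 133.]
scene 0.19 11 [0.5089 0.3387 0.1915] [142. 143. 148.]
scene 0.2 24 [0.5094 0.3413 0.1994] [ 80. 135. 152.]
scene 0.21 24 [0.5107 0.34   0.2088] [ 76. 131. 147.]
scene 0.22 8 [0.5112 0.335  0.2193] [111.  90.  86.]
scene 0.23 25 [0.5127 0.3323 0.2304] [80. 65. 61.]
scene 0.24 37 [0.5138 0.3335 0.2398] [53. 52. 53.]
scene 0.25 23 [0.5178 0.3419 0.2492] [47. 56. 59.]
scene 0.26 13 [0.5216 0.3463 0.2595] [48. 59. 63.]
scene 0.27 4 [0.5241 0.3493 0.2671] [58. 62. 64.]
```

Emit:
{"api": "send_rows", "payload": {"increments": "-0.015 -0.018 0 0 0 0;-0.022 -0.027 0 0 0 0;-0.022 -0.027 0 0 0 0;-0.022 -0.027 0 0 0 0;-0.022 -0.027 0 0 0 0;-0.022 -0.027 0 0 0 0;-0.022 -0.027 0 0 0 0;-0.022 -0.027 0 0 0 0"}}

```text
time_s: 13.7
tool_pos: [0.561, 0.0736, 0.1979]
eef_rot: [-3.14, -0.002, 2.67]
ft_force: [0.5, 0.5, -0.7]
width: 0.0153
gripper_force: 35.0
```

Emit:
{"api": "send_rows", "payload": {"increments": "-0.022 -0.027 0 0 0 0;-0.015 -0.02 0 0 0 0;-0.007 -0.008 0 0 0 0;0 0 0 0 0 0;0 0 0 0 0 0;0 0 0 0 0 0"}}

```text
time_s: 14.2
tool_pos: [0.5755, 0.0076, 0.1989]
eef_rot: [3.141, -0.002, 2.67]
ft_force: [-0.2, 0.3, 0.1]
width: 0.0146
gripper_force: 35.0
```

```bash
cat > look.py <<'E'
from h import *
import sys
s=bot.observe();t=s["tool_pos"];go([.575,.006,t[2]])
im=[]
for n in("side","scene"):
    c=bot.capture(n);P=pts(c);I=c["image"].astype(int);z=P[...,2]
    m=(I[...,2]>110)&(I[...,1]<90)&(I[...,0]<110)&(abs(z-.102)<.006)&(np.hypot(P[...,0]-.575,P[...,1]-.006)<.03)
    if m.sum()>5:
        vu=np.argwhere(m);X=np.array([ray(c,u,v,.102)[:2] for v,u in vu]);e=cv2.fitEllipse(X.astype(np.float32))
        print(n,"ring",len(X),X.mean(0).round(4),cv2.minEnclosingCircle(X.astype(np.float32)),cv2.minAreaRect(X.astype(np.float32)))
    m=(np.hypot(P[...,0]-t[0],P[...,1]-t[1])<.02)&(z>.108)
    for k in np.arange(.11,t[2],.01):
        q=m&(abs(z-k)<.005)
        if q.sum(): print(n,k.round(2),q.sum(),P[q].mean(0).round(4))
    p=c["K"]@(c["R"]@[.575,.006,.11]+c["t"]);u,v=(p[:2]/p[2]).astype(int)
    im.append(cv2.resize(c["image"][v-40:v+40,u-40:u+40],(400,400),interpolation=2))
cv2.imwrite("pics/"+sys.argv[1],np.hstack(im))
E
python3 look.py h1.png
```

```text
pos [0.5755 0.0076 0.1989] shift [-0.0003 -0.0017 -0.    ] width 0.01462434778383404 F [-0.2  0.3  0.1] j [-0.03  0.09  1.83  0.    1.23 -1.13]
tilt [-1.4e-03  8.0e-04 -1.0e+00] y ang 63.0 x ang 153.0
side ring 61 [0.5746 0.0059] ((0.574547290802002, 0.00639128964394331), 0.0157121904194355) ((0.5746148824691772, 0.006331728771328926), (0.02927646040916443, 0.028967833146452904), 48.597694396972656)
side 0.14 1 [0.5747 0.0058 0.1448]
side 0.15 14 [0.5731 0.0067 0.1499]
side 0.16 15 [0.5734 0.007  0.16  ]
side 0.17 18 [0.5732 0.0075 0.1691]
side 0.18 15 [0.5723 0.0068 0.1807]
side 0.19 11 [0.5725 0.0063 0.1905]
scene ring 8 [0.5754 0.0062] ((0.5752679705619812, 0.006196010857820511), 0.013944375328719616) ((0.5749391913414001, 0.006567239295691252), (0.010891593992710114, 0.026519088074564934), 55.1092414855957)
scene 0.15 12 [0.5759 0.0102 0.15  ]
scene 0.16 8 [0.577  0.0112 0.1611]
scene 0.17 11 [0.5765 0.0107 0.1703]
scene 0.18 11 [0.5756 0.0105 0.1806]
scene 0.19 8 [0.5781 0.013  0.1926]
```

View pics/h1.png

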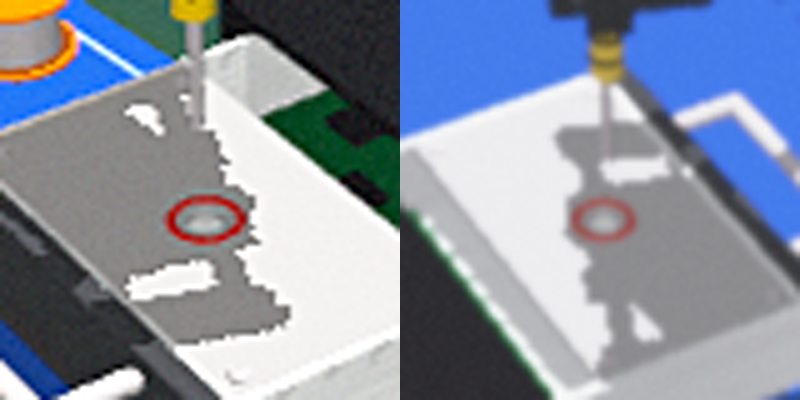

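The ring is at about (0.575, 0.0063) and the stylus axis at about (0.575, 0.009), so shift −2.5 mm in y and then descend to hole level.

Emit:
{"api": "send_rows", "payload": {"increments": "-0.001 -0.0022 0 0 0 0;0 0 0.01 0 0 0;0 0 0.01 0 0 0;0 0 0.01 0 0 0;0 0 0.005 0 0 0;0 0 0 0 0 0;0 0 0 0 0 0"}}

```text
time_s: 14.88
tool_pos: [0.5753, 0.004, 0.1635]
eef_rot: [-3.141, -0.002, 2.67]
ft_force: [0.3, -0.1, -0.7]
width: 0.015
gripper_force: 35.0
```

```bash
python3 look.py h2.png
```

```text
pos [0.5753 0.004  0.1635] shift [0.0012 0.0016 0.    ] width 0.015021710907591383 F [ 0.3 -0.1 -0.7] j [-0.04  0.11  1.87  0.    1.16 -1.14]
tilt [-1.9e-03  1.0e-04 -1.0e+00] y ang 62.96 x ang 152.96
side ring 53 [0.5734 0.0043] ((0.574547290802002, 0.00639128964394331), 0.0157121904194355) ((0.5746148824691772, 0.006331728771328926), (0.02927646040916443, 0.028967833146452904), 48.597694396972656)
side 0.11 9 [0.573  0.0033 0.1123]
side 0.12 14 [0.5725 0.0031 0.1193]
side 0.13 14 [0.5725 0.0038 0.1292]
side 0.14 13 [0.5727 0.0036 0.1392]
side 0.15 14 [0.5725 0.003  0.1498]
side 0.16 24 [5.703e-01 5.000e-04 1.617e-01]
scene ring 6 [0.5796 0.0048] ((0.5752609372138977, 0.006200808100402355), 0.013952206820249557) ((0.5779394507408142, 0.008429061621427536), (0.010476591065526009, 0.02748134732246399), 39.75758361816406)
scene 0.11 2 [0.5783 0.0073 0.1138]
scene 0.12 8 [0.5784 0.0074 0.1198]
scene 0.13 6 [0.5777 0.0066 0.1303]
scene 0.14 6 [0.5769 0.0053 0.1383]
scene 0.15 6 [0.5786 0.0079 0.1501]
scene 0.16 13 [0.5787 0.0095 0.1615]
```

View pics/h2.png

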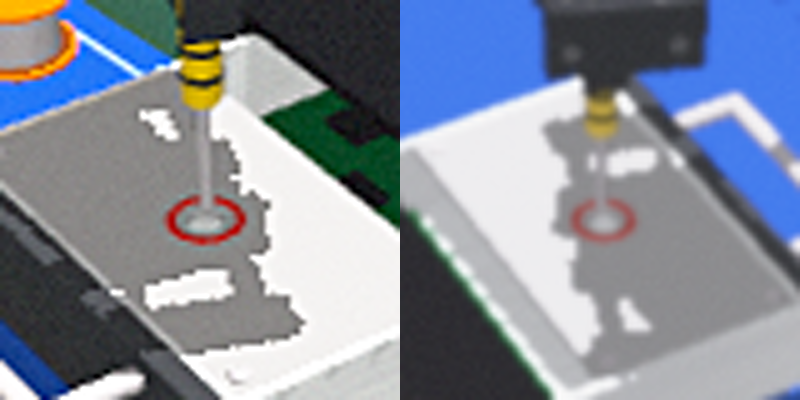

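Views used: both show the tip just above the hole centre (about (203,205) left, (605,205) right), about 1 mm low in y. Correct that and go through the hole in small steps.

Emit:
{"api": "send_rows", "payload": {"increments": "0.0005 0.001 0.003 0 0 0;0 0 0.005 0 0 0;0 0 0.005 0 0 0;0 0 0.005 0 0 0;0 0 0.004 0 0 0;0 0 0 0 0 0"}}

```text
time_s: 15.48
tool_pos: [0.575, 0.0051, 0.1411]
eef_rot: [-3.141, -0.002, 2.67]
ft_force: [-0.5, 0.1, -1.8]
width: 0.0149
gripper_force: 35.0
```

Emit:
{"api": "send_rows", "payload": {"increments": "0 0 0.003 0 0 0;0 0 0.003 0 0 0;0 0 0.002 0 0 0;0 0 0 0 0 0;0 0 0 0 0 0"}}

```text
time_s: 15.9
tool_pos: [0.5759, 0.0051, 0.1345]
eef_rot: [-3.141, -0.0, 2.67]
ft_force: [0.3, -0.4, -0.4]
width: 0.0149
gripper_force: 35.0
```

Emit:
{"api": "send_rows", "payload": {"increments": "0 0 0.002 0 0 0;0 0 0.002 0 0 0;0 0 0 0 0 0;0 0 0 0 0 0"}}

```text
time_s: 16.23
tool_pos: [0.5765, 0.0051, 0.1312]
eef_rot: [3.141, 0.001, 2.67]
ft_force: [-0.4, 0.3, 1.6]
width: 0.0153
gripper_force: 35.0
```

Emit:
{"api": "send_rows", "payload": {"increments": "0 0 0.002 0 0 0;0 0 0 0 0 0;0 0 0 0 0 0"}}

```text
time_s: 16.48
tool_pos: [0.5765, 0.0051, 0.1291]
eef_rot: [3.141, 0.001, 2.67]
ft_force: [0.7, 0.1, 3.6]
width: 0.015
gripper_force: 35.0
```

Emit:
{"api": "send_rows", "payload": {"increments": "0 0 0.002 0 0 0;0 0 0 0 0 0;0 0 0 0 0 0"}}

```text
time_s: 16.73
tool_pos: [0.5765, 0.0051, 0.1272]
eef_rot: [3.141, 0.001, 2.67]
ft_force: [0.3, -0.4, 5.9]
width: 0.0149
gripper_force: 35.0
```

Emit:
{"api": "send_rows", "payload": {"increments": "0 0 0.001 0 0 0;0 0 0.001 0 0 0;0 0 0 0 0 0;0 0 0 0 0 0;0 0 0 0 0 0"}}

```text
time_s: 17.15
tool_pos: [0.5777, 0.005, 0.127]
eef_rot: [3.14, 0.003, 2.67]
ft_force: [-0.8, -0.6, 12.4]
width: 0.0152
gripper_force: 35.0
```

```bash
python3 look.py h3.png
```

```text
pos [0.5777 0.005  0.127 ] shift [ 0.0029 -0.0003 -0.    ] width 0.015232083030848482 F [-0.8 -0.6 12.4] j [-0.03  0.14  1.9  -0.    1.09 -1.13]
tilt [ 3.8e-03 -2.0e-04 -1.0e+00] y ang 62.97 x ang 152.97
side ring 52 [0.5757 0.0048] ((0.5760366916656494, 0.006062089931219816), 0.01555799599736929) ((0.5759456753730774, 0.005158351734280586), (0.029276469722390175, 0.02902713418006897), 48.59785461425781)
side 0.11 9 [0.575  0.0045 0.1117]
side 0.12 12 [0.5739 0.0031 0.1205]
scene ring 10 [0.5749 0.0044] ((0.5758537650108337, 0.005768198519945145), 0.013290178030729294) ((0.5748744606971741, 0.004381966777145863), (0.01455045584589243, 0.024125197902321815), 55.1092414855957)
scene 0.11 4 [0.5786 0.0077 0.111 ]
scene 0.12 8 [0.5799 0.0117 0.1225]
```

The force jumped to 12 N with no further travel, so the button is bottomed. The stylus is within about 1–2 mm of the hole axis, still gripped at 35 N, and the tray is open.

```bash
python3 -c "
from station import bot
print(bot.close_job())"
```

```text
the job is handed in; nothing more can be done
None
```

I handed the job in at about 17 s with the tray pulled to its stop, the stylus still gripped by its handle, and its tip through the hole holding the reset button at the bottom of its travel; no verdict was returned, and I took no final picture of the dispenser, flux jar or spool.

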